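# Swipe the warming hob up to full

## Robot

A 7-joint arm with a two-finger parallel gripper is mounted at the origin on the work surface. World frame = base frame: x ahead of the robot, y to its left, z up, the work surface at z = 0. Lengths are in m, angles in rad, forces in N, time in s.
With the tool pointing down it reaches from about 0.4 to 0.85 m from the base axis. Payload 10.4 kg.
Tool frame: the origin (TCP) lies between the finger pads, 19 mm behind the fingertips; this is the grasp point; z points along the fingers, y is the line along which they close (so a half turn about z gives the same grasp; the last joint's range is limited). The gripper opens to 85 mm and grips with 20 to 120 N. Pads are 22 mm wide; open, the fingers measure 114 mm over their backs; the gripper's body (76 mm by 85 mm) begins 54 mm behind the grasp point. The pads swing forward as they close: fully open they stand 13 mm farther back than shut.
Start: joints at [-1.254, 0.332, -0.065, 1.46, 0.022, 1.35, -0.088], TCP at [0.208, 0.589, 0.25] pointing down, gripper open.
Joint ranges: [-2.6, 2.6], [-0.5, 2.12], [-1.47, 1.34], [0.16, 2.42], [-1.27, 4.41], [0.06, 2.06], [-2.6, 2.6]. Speed limits (rad/s): [2.22, 2.22, 2.79, 2.79, 3.14, 3.14, 3.14].

## Interface

Orientations are given as a unit quaternion [w, x, y, z].
In Python, from plant import robot gives the robot as it stands. Calls block until the motion is done:
- robot.goto(position, orientation): joint-space move of the TCP to a pose.
- robot.servo_line(position, speed=0.15, attitude=None, max_force=None): straight line of the TCP; attitude=None keeps the orientation; speed is the mean speed in m/s. With max_force (N) it stops when the force on the tool has changed by that much, and returns True; else False.
- robot.set_joints(angles): joint-space move.
- robot.gripper_open() and robot.gripper_close(squeeze=None): open the fingers fully, or close them until they stop; squeeze is the grip in N (None keeps the last).
- robot.wait(seconds).
- robot.inverse_kinematics(position, orientation): joint angles nearest the present ones, or None.
- robot.observe(): the state.
- robot.snapshot(name): name is "side" or "top"; returns a dict with "img" (420x560x3 uint8, blue, green, red), "intrinsics" (3x3 intrinsics, pixels), "world_from_camera" (4x4, takes a point from camera to world coordinates). Camera axes: x right, y up, looking along -z (the intrinsics and any distortion apply to the point x, -y, -z); pixel columns grow to the right and rows downward; lengths in m; the calibration is good to about 2 mm. A picture is of the moment at which its call begins. There is no depth.
A pose or a line that the arm cannot do raises robot.MotionError and nothing moves.
- robot.finish_job(): hands the job in; it is judged then, once.
The state is a dict: "time": time; "joints": joint angles; "qd": joint speeds; "joint_torque": joint torques, N m; "position": TCP position; "orientation": TCP orientation; "ft_force": force on the tool from outside, world axes, zero at the start; "wrist_torque": the same for the moment, N m; "grip_width": opening from 0.0 (shut) to 1.0 (fully open); "gripper_force": force on a finger pad.
Only numpy, scipy, OpenCV 4.12 (cv2) and the standard library are available. Lean on these libraries where they do the work, as an engineer would, in place of code of your own. Each camera call takes 0.05 s, during which the arm holds its last target. There are 200 camera calls.

## Task

Turn the warming hob up to full: with the gripper's fingertips closed together, touch the smallest of its five domed keys and slide along the row in one gentle swipe, keeping the fingertips down on or just over the glass and touching every key in turn up to the largest. Finish with the fingertips still resting lightly on the largest key and hold them there: the program ends while holding that touch. Pick nothing up, do not press hard, and leave the pan, jar, spoon and jug where they stand.

Things in the scene. Friction and masses are not known exactly. Their poses are not given: they have to be found in the camera images.
- hob: fixed slab 290 (x) x 360 (y) x 60 mm, silver sides, black glass top. Origin at the centre of its underside, on the worktop; x points from its key side (facing the robot) to its far side, y to its left. The glass is 60 mm above the origin. Keys 1 to 5 lie on an arc of 250 mm radius bulging towards the near edge, growing from the left (+y) end to the right
- key1: touch key 1 of 5: round grey dome 18 mm across, its crown 3.5 mm above the hob's glass (the smallest). Origin at its centre at the level of the glass, 55 mm from the next key. It gives softly: a spring lets it sink straight down, 0.45 N to start, about 1.7 N when flush with the glass, and it rises again when let go
- key2: touch key 2 of 5: round grey dome 20 mm across, its crown 3.5 mm above the hob's glass. Origin at its centre at the level of the glass, 55 mm from the next key. It gives softly: a spring lets it sink straight down, 0.45 N to start, about 1.7 N when flush with the glass, and it rises again when let go
- key3: touch key 3 of 5: round grey dome 22 mm across, its crown 3.5 mm above the hob's glass. Origin at its centre at the level of the glass, 55 mm from the next key. It gives softly: a spring lets it sink straight down, 0.45 N to start, about 1.7 N when flush with the glass, and it rises again when let go
- key4: touch key 4 of 5: round grey dome 25 mm across, its crown 3.5 mm above the hob's glass. Origin at its centre at the level of the glass, 55 mm from the next key. It gives softly: a spring lets it sink straight down, 0.45 N to start, about 1.7 N when flush with the glass, and it rises again when let go
- key5: touch key 5 of 5: round grey dome 28 mm across, its crown 3.5 mm above the hob's glass (the largest). Origin at its centre at the level of the glass, 55 mm from the next key. It gives softly: a spring lets it sink straight down, 0.45 N to start, about 1.7 N when flush with the glass, and it rises again when let go
- pan: small steel pan standing on the far half of the hob, 144 mm across, 42 mm high, black handle 165 mm long from its centre along +x, up to 55 mm high. Origin under its centre. Leave alone
- jar: small amber glass jar, 34 mm across, 45 mm high, standing on the hob beyond one end of the keys. Origin under its centre. Leave alone
- jug: glass jug with handle, 112 mm across, 150 mm high, on the kitchen scale (purple disc 230 mm across, glass pan 34 mm high). Origin under its centre. Leave alone
- spoon: steel teaspoon 140 mm long lying on the hob beyond the other end of the keys. Leave alone

How it is judged:
By the outcome, as a careful person would: the job done as asked, in the order asked, and still so for the second after the job is handed in, while the arm keeps its last pose, push and grip.
It also fails if it takes over 35 s, if anything falls off the work surface, if the arm or the gripper's body presses on something with over 40 N, if the wrist force passes 120 N, or if a joint passes its speed limit or range.

## Working session

There is one attempt and no reset: what is moved stays moved. The work goes in short steps, each a Python script; the robot and the scene stay as the last script left them, time stands still between calls to the robot, and variables do not carry over. Pictures are saved under pics/ and viewed, at most 10 in all, crops included, and the job is handed in when it is done.

```bash
mkdir -p pics
python3 - <<'E'
from plant import robot
import cv2,pickle
for n in("top","side"):
    s=robot.snapshot(n); cv2.imwrite(f"pics/{n}0.png",s["img"]); pickle.dump(s,open(n+"0.pkl","wb"))
    print(s["intrinsics"],s["world_from_camera"],s.keys())
o=robot.observe();print(o["time"],o["position"],o["orientation"],o["ft_force"],o["grip_width"])
E
```

```text
[[434.11510548   0.         283.12601297]
 [  0.         434.11510548 205.62445491]
 [  0.           0.           1.        ]] [[ 0.02203483  0.99015528 -0.13822805  0.43032712]
 [-0.99968264  0.02013298 -0.01514206 -0.03140083]
 [-0.01221005  0.13851784  0.99028467  1.11169821]
 [ 0.          0.          0.          1.        ]] dict_keys(['img', 'intrinsics', 'world_from_camera'])
[[430.58743202   0.         275.49413155]
 [  0.         430.58743202 207.11604537]
 [  0.           0.           1.        ]] [[ 0.99629139  0.06339492 -0.05817688  0.4923128 ]
 [-0.08392136  0.56670752 -0.81963394 -0.87181625]
 [-0.01899135  0.82147652  0.56992601  0.67646416]
 [ 0.          0.          0.          1.        ]] dict_keys(['img', 'intrinsics', 'world_from_camera'])
0.1 [0.20821604 0.58896264 0.24930759] [-8.15466616e-05  1.69086753e-01  9.85600970e-01 -6.25349066e-04] [ 0.07825291 -0.00049935 -0.17944579] 0.9997900618323021
```

View pics/top0.png

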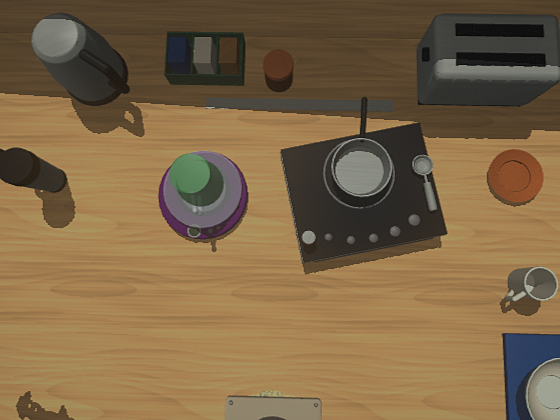

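View pics/side0.png

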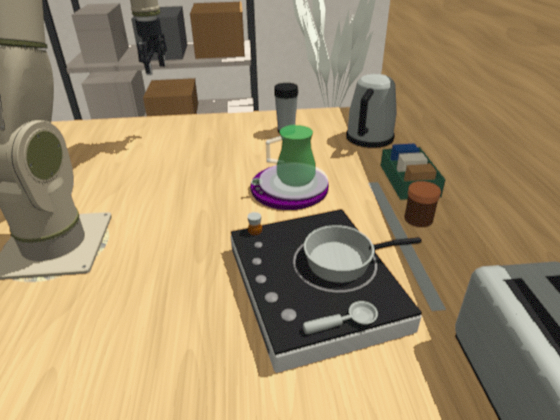

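The top view shows the keys running from (329,237) to (414,220), with the jar at (308,238) beside key 1 and the spoon at (428,180) beyond key 5. I'll enlarge both views.

Run:
```python
import cv2
t=cv2.imread("pics/top0.png")[195:275,290:450]; cv2.imwrite("pics/tc.png",cv2.resize(t,None,fx=5,fy=5,interpolation=cv2.INTER_CUBIC))
t=cv2.imread("pics/side0.png")[205:325,225:345]; cv2.imwrite("pics/sc.png",cv2.resize(t,None,fx=5,fy=5,interpolation=cv2.INTER_CUBIC))
```

```text
(no output)
```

View pics/tc.png

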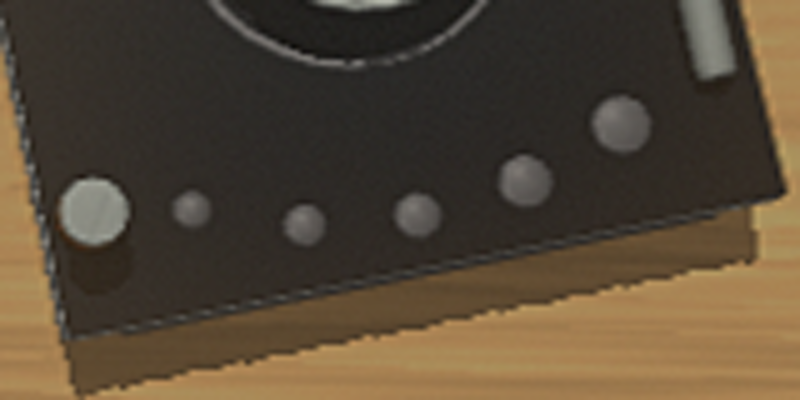

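View pics/sc.png

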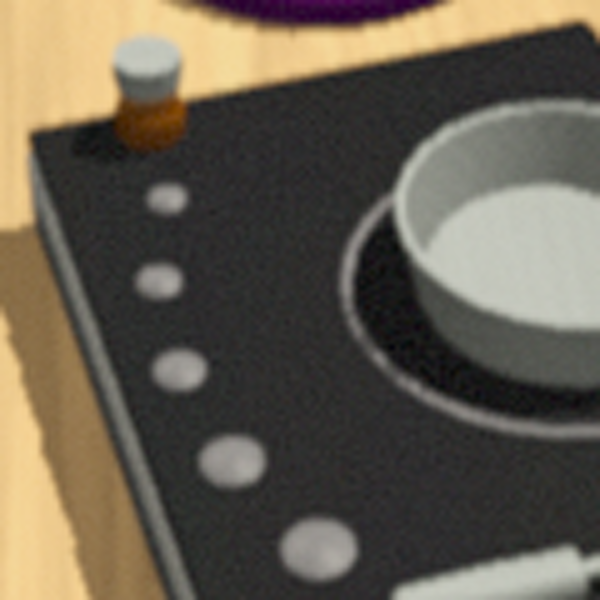

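```bash
cat > loc.py <<'E'
import numpy as np,pickle
S={n:pickle.load(open(n+"0.pkl","rb")) for n in("top","side")}
def ray(n,uv):
    s=S[n];K=s["intrinsics"];T=s["world_from_camera"]
    d=np.linalg.inv(K)@[uv[0],uv[1],1]; return T[:3,3],T[:3,:3]@(d*[1,-1,-1])
def plane(n,uv,z):
    o,d=ray(n,uv); return o+d*(z-o[2])/d[2]
un=lambda c,o:(np.array(c)+.5)/5-.5+o
T=[un(c,[290,195]) for c in[(192,209),(305,224),(418,215),(526,181),(621,124)]]
D=[un(c,[225,205]) for c in[(167,199),(160,281),(180,370),(232,462),(319,548)]]
E
python3 - <<'E'
from loc import *
from scipy.optimize import least_squares
A=np.array([plane("top",t,.0615) for t in T]);B=np.array([plane("side",t,.0615) for t in D])
print(A.round(4),B.round(4),(A-B).round(4))
a=2*np.arcsin(.0275/.25);th=(np.arange(5)-2)*a
# arc bulging to near side: local key pos = centre + .25*(-cos,-sin)
def model(p):
    l=np.c_[.25*(1-np.cos(th)),-.25*np.sin(th)];c,s=np.cos(p[2]),np.sin(p[2])
    return l@np.array([[c,s],[-s,c]])+p[:2]
for M in(A,B,(A+B)/2):
    r=least_squares(lambda p:(model(p)-M[:,:2]).ravel(),[.45,-.2,0]);print(r.x,(r.fun.reshape(-1,2)*1e3).round(1).tolist())
print(model(r.x).round(4).tolist()); np.save("keys.npy",model(r.x))
j=plane("top",un((94,211),[290,195]),.105);print("jar",j)
from plant import robot
print([np.round(robot.observe()["ft_force"],2) for _ in range(3)])
from scipy.spatial.transform import Rotation as R
k=model(r.x)
for deg in range(0,360,15):
    y=R.from_euler('z',deg,degrees=True).apply([1,0,0]);z=np.array([0,0,-1.]);q=R.from_matrix(np.c_[np.cross(y,z),y,z]).as_quat()[[3,0,1,2]]
    qq=[robot.inverse_kinematics([*p,.09],q) for p in (k[0],k[4])]
    print(deg,[None if v is None else np.round(v,2).tolist() for v in qq])
E
```

```text
[[ 0.5041 -0.1254  0.0615]
 [ 0.498  -0.1799  0.0615]
 [ 0.5035 -0.2343  0.0615]
 [ 0.521  -0.2864  0.0615]
 [ 0.5497 -0.3327  0.0615]] [[ 0.504  -0.1285  0.0615]
 [ 0.4983 -0.1825  0.0615]
 [ 0.5038 -0.237   0.0615]
 [ 0.521  -0.2892  0.0615]
 [ 0.5497 -0.3351  0.0615]] [[ 0.      0.0031 -0.    ]
 [-0.0003  0.0027 -0.    ]
 [-0.0003  0.0027 -0.    ]
 [ 0.      0.0028 -0.    ]
 [-0.      0.0024 -0.    ]]
[ 0.50353604 -0.23430042  0.21589678] [[-0.0, 0.4], [-0.3, 0.3], [0.1, -0.0], [0.1, 0.0], [0.1, -0.7]]
[ 0.50365818 -0.23702373  0.21583741] [[0.1, 0.8], [-0.5, 0.2], [-0.1, -0.0], [0.3, 0.1], [0.2, -1.0]]
[ 0.50359711 -0.23566207  0.21586714] [[0.0, 0.6], [-0.4, 0.2], [-0.0, -0.0], [0.2, 0.1], [0.1, -0.8]]
[[0.5041, -0.1263], [0.4978, -0.181], [0.5036, -0.2357], [0.5212, -0.2878], [0.5498, -0.3348]]
jar [ 0.49912432 -0.07616156  0.105     ]
[array([ 0.08, -0.  , -0.18]), array([ 0.08, -0.  , -0.18]), array([ 0.08, -0.  , -0.18])]
0 [[-0.59, 0.35, 0.87, 1.95, -0.32, 0.98, 0.43], [-0.23, 0.73, 1.02, 1.62, -0.66, 1.17, 0.94]]
15 [[-0.59, 0.35, 0.87, 1.95, -0.32, 0.98, 0.7], [-0.2, 0.7,
[... 1447 characters left out ...]
.61, 1.15, -1.19]]
255 [[-0.55, 0.33, 0.83, 1.95, -0.3, 0.98, -1.42], [-0.23, 0.74, 1.03, 1.62, -0.67, 1.18, -0.88]]
270 [[-0.56, 0.34, 0.84, 1.95, -0.3, 0.98, -1.15], [-0.24, 0.74, 1.03, 1.62, -0.68, 1.18, -0.62]]
285 [[-0.57, 0.34, 0.84, 1.95, -0.31, 0.98, -0.89], [-0.24, 0.74, 1.03, 1.62, -0.68, 1.18, -0.36]]
300 [[-0.57, 0.34, 0.85, 1.95, -0.31, 0.98, -0.62], [-0.23, 0.74, 1.03, 1.62, -0.67, 1.17, -0.1]]
315 [[-0.58, 0.34, 0.85, 1.95, -0.31, 0.98, -0.36], [-0.2, 0.7, 0.96, 1.62, -0.62, 1.15, 0.13]]
330 [[-0.58, 0.35, 0.86, 1.95, -0.31, 0.98, -0.1], [-0.18, 0.68, 0.92, 1.62, -0.58, 1.14, 0.37]]
345 [[-0.58, 0.35, 0.86, 1.95, -0.32, 0.98, 0.17], [-0.2, 0.71, 0.97, 1.62, -0.62, 1.16, 0.66]]
```

```bash
cat >> loc.py <<'E'
from scipy.spatial.transform import Rotation as R
y=np.array([np.cos(.216),np.sin(.216),0]);z=np.array([0,0,-1.])
Q=R.from_matrix(np.c_[np.cross(y,z),y,z]).as_quat()[[3,0,1,2]]
k=np.load("keys.npy")
E
python3 - <<'E'
from loc import *
from plant import robot
import cv2
p=robot.observe()["position"]
robot.servo_line([p[0],p[1],.34],speed=.2)
robot.goto([*k[0],.28],Q)
robot.gripper_close(20)
robot.servo_line([*k[0],.093],speed=.12)
o=robot.observe();print(o["time"],o["position"],o["ft_force"],o["grip_width"],k[0])
for n in("top","side"):
    cv2.imwrite(f"pics/{n}1.png",robot.snapshot(n)["img"])
a=cv2.imread("pics/top1.png")[180:260,280:360];b=cv2.imread("pics/side1.png")[200:280,220:300]
cv2.imwrite("pics/c1.png",np.hstack([cv2.resize(i,None,fx=5,fy=5,interpolation=cv2.INTER_CUBIC) for i in(a,b)]))
E
```

```text
5.9167 [ 0.50450863 -0.12636517  0.09355726] [-0.03480179 -0.47377048 -0.54868831] -0.0005710600815021292 [ 0.50409774 -0.12633074]
```

View pics/c1.png

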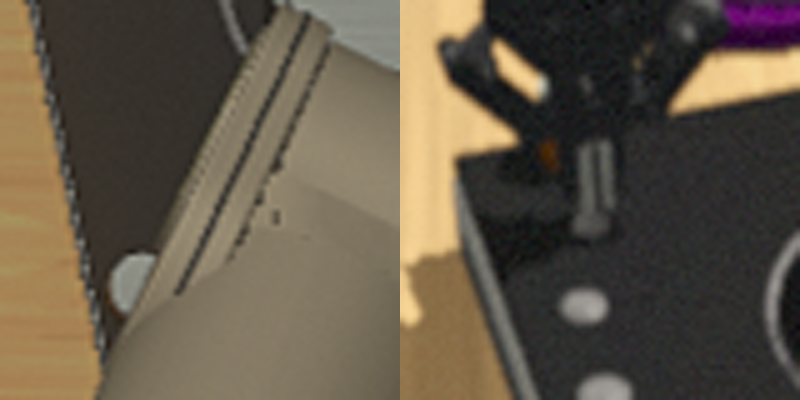

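The side crop shows the closed tips centred just above key 1, clear of the jar. Next is a gentle touch.

Run:
```python
from loc import *
from plant import robot
robot.wait(.4)
def st(m=""):
    o=robot.observe();print(m,round(o["time"],2),np.round(o["position"],4),np.round(o["ft_force"],2),flush=True);return o
st()
robot.servo_line([*k[0],.0845],speed=.03);robot.wait(.3);st("pre")
r=robot.servo_line([*k[0],.0800],speed=.008,max_force=.7);st(r);robot.wait(.3);st()
```

```text
6.42 [ 0.5041 -0.1263  0.093 ] [-0.88  0.8   0.19]
pre 7.15 [ 0.5042 -0.1263  0.0846] [-0.29 -0.02  0.  ]
True 7.63 [ 0.504  -0.1263  0.0804] [ 1.   -0.49  1.83]
 7.93 [ 0.5038 -0.1262  0.0804] [-0.26 -0.18  0.69]
```

Run:
```python
from loc import *
from plant import robot
import cv2
for p in k[1:]:
    r=robot.servo_line([*p,.0802],speed=.05,max_force=8)
    o=robot.observe();print(r,round(o["time"],2),np.round(o["position"],4),np.round(o["ft_force"],2),flush=True)
    if r: break
for _ in range(3):
    robot.wait(.2);o=robot.observe();print(round(o["time"],2),np.round(o["position"],4),np.round(o["ft_force"],2))
i=robot.snapshot("side")["img"][200:340,220:380]
cv2.imwrite("pics/c2.png",cv2.resize(i,None,fx=4,fy=4,interpolation=cv2.INTER_CUBIC))
```

```text
False 9.18 [ 0.4978 -0.1809  0.0802] [-0.13 -1.06  0.64]
False 10.43 [ 0.5036 -0.2356  0.0802] [-1.08 -0.32  2.13]
False 11.68 [ 0.5212 -0.2878  0.0803] [-0.21 -0.47  0.76]
False 12.93 [ 0.5498 -0.3348  0.0803] [-0.12 -0.07  0.93]
13.13 [ 0.5498 -0.3346  0.0803] [-0.13 -0.39  0.53]
13.33 [ 0.5498 -0.3346  0.0802] [0.21 0.79 1.57]
13.53 [ 0.5499 -0.3347  0.0802] [-0.05 -0.66  1.66]
```

View pics/c2.png

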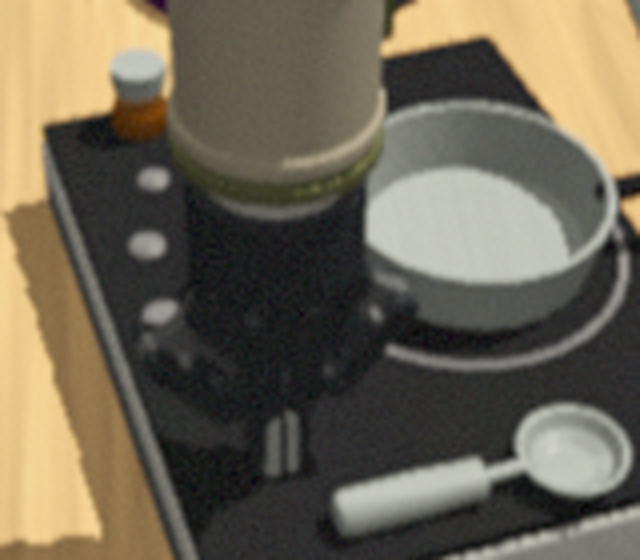

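The tips sit on key 5, at about (282,472) in the crop against the key centre at (275,458). The steady upward force is about 1.2 N, and the jar, pan and spoon haven't moved.

```bash
python3 -c "
from plant import robot
print(robot.finish_job())"
```

```text
the job is handed in; nothing more can be done
None
```

I swiped the closed fingertips from key 1 through key 5 in one pass at about 1–2 N and handed the job in with them resting lightly on key 5; the jar, pan and spoon look unmoved in the last picture, and the jug, out of that view, was passed well above.

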